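Preset a variable coil: crank to its stop, three turns up, brake on

ROBOT

A 6-joint arm with a two-finger parallel gripper is mounted at the origin on a cart in front of the work surface, level with it; the furniture and walls round the work are solid. World frame = base frame: x ahead of the robot, y to its left, z up, the work surface at z = 0. Lengths are in m, angles in rad, forces in N, time in s.
With the tool pointing down it reaches from about 0.375 to 0.9 m from the base axis. Payload 3.1 kg.
Tool frame: the origin (TCP) lies where the fingers leave the gripper's body, on its centre line; the fingertips stand 73 mm ahead of it and the grasp point (between the pads) lies 54 mm ahead of it; z points along the fingers, y is the line along which they close (so a half turn about z gives the same grasp; the last joint's range is limited). The gripper opens to 85 mm and grips with 20 to 120 N. Pads are 22 mm wide; open, the fingers measure 114 mm over their backs; the gripper's body (76 mm by 85 mm) begins 54 mm behind the grasp point. The pads swing forward as they close: fully open they stand 13 mm farther back than shut.
Start: joints at [-1.343, 0.527, 1.433, -0, 1.181, -0.178], TCP at [0.247, -0.574, 0.304] pointing down, gripper open.
Joint ranges: [-3.08, 3.08], [-0.75, 2.2], [0.22, 2.44], [-1.43, 4.57], [0, 2.65], [-2.85, 2.85]. Speed limits (rad/s): [2.79, 2.79, 3.14, 3.14, 3.14, 3.14].

INTERFACE

Orientations are given as a unit quaternion [x, y, z, w].
In Python, from station import manip gives the robot as it stands.
- The arm moves only by the shell command python3 -m crank 'ROWS' [FORCE]. ROWS is JSON, a list of rows, each an object with "dp": the shift along the tool's x, y, z normalised to -1 to 1, where 1 is 50 cm, a list of three; "delta_rot": the turn, a rotation vector about the tool's x, y, z normalised to -1 to 1, where 1 is 2 pi rad, a list of three; "fingers": the opening, from -1 (shut) to 1 (fully open). A call has 1 to 12 rows; each row shifts and turns the commanded pose from where the row before left it, along the tool's axes as they then stand; what a row does not reach is not made up. A row lasts 1/12 s, in which the tool goes at most 41.7 mm and 7.16 degrees, less where a joint would pass 70% of its speed; a pose out of reach is approached as far as the arm can. A call with a number of a shift or a turn outside -1 to 1 is refused whole. A call with a gripper value outside its range is refused whole. The fingers move at their own pace and stop on an object; FORCE is the grip in N (left out, the last holds). Time passes only in rows, so rows that do not move let the fingers close. It gives the time, the measured TCP pose, the force, the opening and the grip force at its end, in the units of the state.
- manip.sense(): the state, without advancing time (a new reading comes with each control period).
- manip.snapshot(name): name is "scene" or "side" or "wrist"; returns (picture, depth): 420x560x3 uint8, red, green, blue; 420x560 float32, m along the optical axis (not along the pixel's ray), 0 where there is no reading.
- manip.camera_model(name): a dict with "fx", "fy", "cx", "cy" (pixels), "origin" and "attitude" of the camera in the world. Camera axes: x right, y up, looking along -z (the intrinsics and any distortion apply to the point x, -y, -z); pixel columns grow to the right and rows downward; lengths in m; the calibration is good to about 2 mm. A picture is of the moment at which its call begins: read the wrist's pose just before it. camera_model takes no time and is no camera call; for the wrist camera it gives the pose at the moment of the call.
- manip.sign_off(): hands the job in; it is judged then, once.
The state is a dict: "t": time; "q": joint angles; "qd": joint speeds; "tau": joint torques, N m; "tcp_pos": TCP position; "tool_rot": TCP orientation; "force": force on the tool from outside, world axes, zero at the start; "ft_torque": the same for the moment, N m; "finger_gap": opening from 0.0 (shut) to 1.0 (fully open); "gripper_force": force on a finger pad.
Only numpy, scipy, OpenCV 4.12 (cv2) and the standard library are available. Lean on these libraries where they do the work, as an engineer would, in place of code of your own. Each camera call takes 0.05 s, during which the arm holds its last target. There are 200 camera calls.

TASK

The variable coil standing on the bench has lost its turns counter and has to be preset by hand. Crank it anticlockwise until you just feel it come up against its end stop (gently, the stop is only a small pin), then crank it exactly three full turns clockwise from there, and press the shaft brake lever fully down so that the setting holds. Leave the pliers, loupe, solder reel and bottle around it where they are.

Things in the scene. Friction and masses are not known exactly. Their poses are not given: they have to be found in the camera images.
- coil_unit: Variable coil (roller inductor) standing on end, shaft upright, fast on the bench: dark steel base and grey end plate, each 104 x 96 mm (the latter's top 82 mm up), between them a white former wound with copper wire, crank on top. Origin on the shaft axis at the underside; z up; the brake lever lies on the -y side. All of it but crank arm and handle stays below 132 mm.
- spool: The turning part: white former 44 mm across wound with wire, shaft, 28 mm brake drum; the crank is clamped to its shaft at a bearing that differs each time. Origin on the shaft axis at bench height, z up. Drags about 0.045 N m (1.3 N at the handle), stays where left. Starts 0.2 to 1.3 turns clockwise (seen from above) of its end stop.
- handle (a point): Middle of the crank handle, an upright black sleeve 18 mm across, 135 to 169 mm above the bench (this point 152 mm), 36 mm from the shaft axis. The sleeve spins freely on its pin, so a gripper holding it from above can follow the circle without turning. Beneath it is only the crank arm, 17 mm wide, top 132 mm up.
- roller: Small brass fork with a grooved wheel on an upright rod in the frame, running on the wire; origin at the wheel's centre. It climbs 6 mm for each clockwise turn (0.25 mm for 15 degrees). At the bottom of its travel a nylon pin on the spool comes against it: the end stop. That yields about 1 mm at the handle for each 4 N and must not take more than 25 N (19 N at the handle). Not to be handled.
- brake (a joint): Angle of the brake lever (rad): 0 lifted and free, as at the start; grows as its tab is pressed down; 0.76 fully down. From 0.36 on a cam wedges against the drum and holds the shaft; it stays where it is left. Takes about 3 N at the tab at first and 10 N at the end.
- brake_tab (a point): Top of the black tab (18 mm wide, 22 mm long) at the end of the brake lever, which points along the unit's -y from a level pivot 90 mm up and 24.7 mm from the shaft axis. This point is 58 mm from the axis and 121 mm up when lifted, 69 mm and 92 mm when fully down.
- pliers: Pliers with red handles lying on the bench in front of the coil, 60 x 152 x 12 mm; origin under their middle. Bystander.
- loupe: Black eye loupe standing on the bench, 44 mm across, 36 mm high; origin at the centre of its underside. Bystander.
- reel: Solder reel with grey flanges standing on one of them, 66 mm across, 56 mm high; origin at the centre of its underside. Bystander.
- bottle: White dropper bottle with a pointed cap, 49 mm across, 127 mm high; origin at the centre of its underside. Bystander.

How it is judged:
By the outcome, as a careful person would: the job done as asked, in the order asked, and still so for the second after the job is handed in, with the robot touching nothing.
It also fails if it takes over 72 s, if anything falls off the work surface, if the arm or the gripper's body presses on something with over 40 N, if the wrist force passes 120 N, or if a joint passes its speed limit or range.

## Working session

There is one attempt and no reset: what is moved stays moved. The work goes in short steps, Python scripts to look and compute and a shell command to move; the robot and the scene stay as the last step left them, time stands still between calls to the robot, and variables do not carry over. Pictures are saved under pics/ and viewed, at most 10 in all, crops included, and the job is handed in when it is done.

```bash
mkdir -p pics; ls; python3 - <<'E'
from station import manip
import cv2,numpy as np
s=manip.sense();print({k:np.round(v,3).tolist() for k,v in s.items()})
for n in("scene","side"):
    p,d=manip.snapshot(n);cv2.imwrite(f"pics/{n}0.png",p[:,:,::-1]);np.save(f"pics/{n}0.npy",d)
    print(n,manip.camera_model(n))
print(manip.camera_model("wrist"))
E
```

```text
pics
{'t': 0.0, 'q': [-1.342, 0.528, 1.434, 0.0, 1.181, -0.178], 'qd': [-0.001, -0.0, 0.001, 0.001, 0.001, -0.0], 'tau': [0.001, -44.235, -17.802, -0.0, 0.008, -0.0], 'tcp_pos': [0.247, -0.573, 0.303], 'tool_rot': [0.979, 0.202, -0.0, -0.001], 'force': [-1.011, -0.051, -0.354], 'ft_torque': [0.012, -0.006, -0.052], 'gripper_force': 0.0, 'finger_gap': 0.997}
scene {'fx': 436.8707816660067, 'fy': 436.8707816660067, 'cx': 282.6013957426026, 'cy': 219.08310406400463, 'origin': array([-0.14271657,  0.43378152,  1.01010258]), 'attitude': array([-0.17830385,  0.31878199,  0.80779041, -0.46266666])}
side {'fx': 474.63763302118235, 'fy': 474.63763302118235, 'cx': 280.6960280471781, 'cy': 213.3763288061347, 'origin': array([ 0.87926273, -0.50679865,  1.0765869 ]), 'attitude': array([0.27220371, 0.07661601, 0.2608077 , 0.9230463 ])}
{'fx': 290.39402115837436, 'fy': 290.39402115837436, 'cx': 279.30762968312746, 'cy': 208.73984639943052, 'origin': array([ 0.31260695, -0.54451528,  0.37275622]), 'attitude': array([-0.11961752,  0.08014851, -0.54355823,  0.82692945])}
```

View pics/scene0.png

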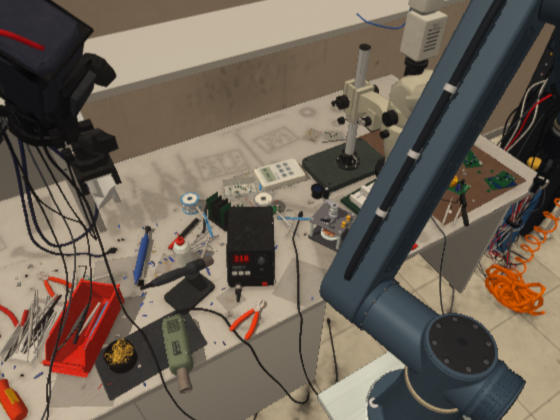

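View pics/side0.png

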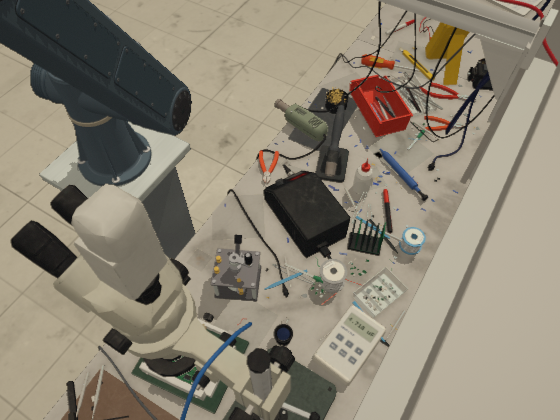

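The side view shows the coil unit near (237,270), the reel near (333,275) and the loupe near (283,335). The scene view shows the unit near (328,222), partly hidden by the arm. I'll zoom in on both.

```bash
cat > h.py <<'E'
import numpy as np,cv2
from scipy.spatial.transform import Rotation as R
from station import manip
def ray(cm,u,v):
    d=np.array([(u-cm['cx'])/cm['fx'],-(v-cm['cy'])/cm['fy'],-1.])
    return np.array(cm['origin']),R.from_quat(cm['attitude']).apply(d)
def onz(cm,u,v,z):
    o,d=ray(cm,u,v);return o+d*(z-o[2])/d[2]
def proj(cm,p):
    c=R.from_quat(cm['attitude']).inv().apply(np.atleast_2d(p)-cm['origin'])
    return np.c_[cm['cx']+cm['fx']*c[:,0]/-c[:,2],cm['cy']-cm['fy']*c[:,1]/-c[:,2]]
E
python3 - <<'E'
from h import *
a=cv2.imread("pics/side0.png")[210:330,190:350];b=cv2.imread("pics/scene0.png")[180:270,280:400]
a=cv2.resize(a,None,fx=5,fy=5,interpolation=2);b=cv2.resize(b,None,fx=6,fy=6,interpolation=2)
cv2.imwrite("pics/c1.png",a);cv2.imwrite("pics/c2.png",b)
cm=manip.camera_model("side");d=np.load("pics/side0.npy")
for u,v in[(237,270),(249,258),(238,238),(237,258),(333,268)]:
    o,r=ray(cm,u,v);print(u,v,np.round(o+r*d[v,u],3))
E
```

```text
237 270 [ 0.542 -0.148  0.09 ]
249 258 [ 0.574 -0.139  0.167]
238 238 [ 0.508 -0.09   0.12 ]
237 258 [ 0.539 -0.139  0.132]
333 268 [ 0.721 -0.009  0.051]
```

View pics/c1.png

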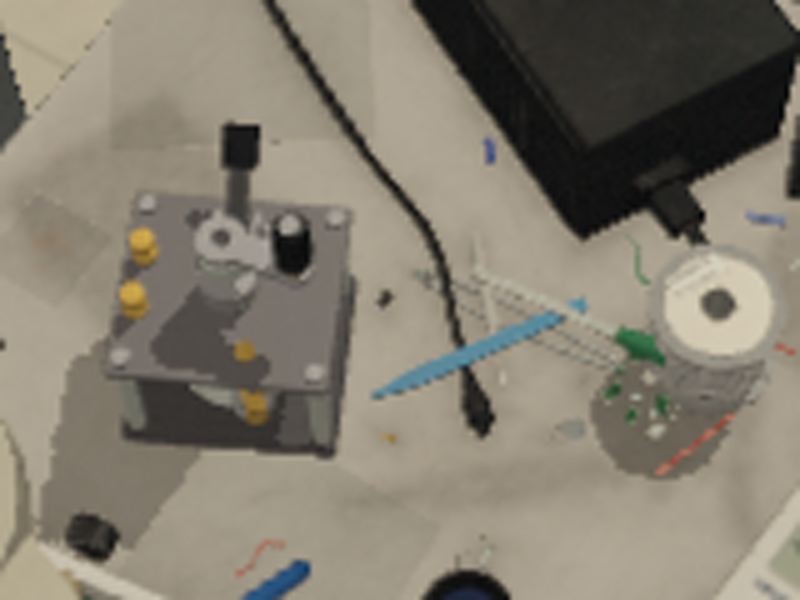

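The crop shows the plate's corner screws near (147,204), (337,218), (120,357) and (314,373), the hub at (222,237), the handle top at (291,222) and the tab at (241,140). The roller fork is at (257,405), on the side facing away from the lever. Next I'll work out the geometry, clearances and the wrist camera mounting.

```bash
python3 - <<'E'
from h import *
cm=manip.camera_model("side");f=lambda x,y,z:onz(cm,190+(x-2)/5,210+(y-2)/5,z)
S=np.array([f(147,204,.083),f(337,218,.083),f(120,357,.083),f(314,373,.083)]);print("screws",S.round(4),S.mean(0).round(4))
print("hub",f(222,237,.134).round(4),"handle",f(291,222,.169).round(4),"tab",f(241,132,.121).round(4),"rod top",f(245,350,.085).round(4),"fork",f(257,402,.05).round(4))
s=manip.sense();c=manip.camera_model("wrist");T=R.from_quat(s['tool_rot'])
print("cam in tool",T.inv().apply(c['origin']-s['tcp_pos']).round(4),"axes(cols x,y,z)\n",(T.inv()*R.from_quat(c['attitude'])).as_matrix().round(3))
for n in("side","scene"):
    m=manip.camera_model(n);d=np.load(f"pics/{n}0.npy");v,u=np.nonzero(d>0)
    r=np.c_[(u-m['cx'])/m['fx'],-(v-m['cy'])/m['fy'],-np.ones(len(u))]*d[v,u][:,None]
    P=R.from_quat(m['attitude']).apply(r)+m['origin']
    # occupancy max z on 5cm grid
    k=(P[:,0]>.3)&(P[:,0]<1)&(P[:,1]>-.65)&(P[:,1]<.2)&(P[:,2]<.9);P=P[k]
    G=np.zeros((14,17))-1;np.maximum.at(G,(((P[:,0]-.3)/.05).astype(int),((P[:,1]+.65)/.05).astype(int)),P[:,2])
    print(n,"rows x .3.., cols y -.65.. cm");print((G*100).astype(int))
E
```

```text
screws [[ 0.474  -0.1254  0.083 ]
 [ 0.5549 -0.0845  0.083 ]
 [ 0.5097 -0.1964  0.083 ]
 [ 0.5895 -0.1567  0.083 ]] [ 0.532  -0.1408  0.083 ]
hub [ 0.5331 -0.1411  0.134 ] handle [ 0.5672 -0.1331  0.169 ] tab [ 0.5046 -0.0862  0.121 ] rod top [ 0.557  -0.1643  0.085 ] fork [ 0.5653 -0.1712  0.05  ]
cam in tool [ 0.0716 -0.0009 -0.0697] axes(cols x,y,z)
 [[ 0.001  0.958  0.285]
 [ 1.    -0.001  0.   ]
 [ 0.001  0.285 -0.958]]
side rows x .3.., cols y -.65.. cm
[[-100 -100    0 -100    0 -100 -100   72   74   71   68 -100 -100 -100
     0 -100 -100]
 [   0    1    1    1   51   51   51 -100 -100    0    0    0    0    0
     1    0    1]
 [-100    2    1    1   52   52   52 -100    0    0    0    0    0    1
     0    1    1]
 [-100    1    0    1   49   48 -100    0    0    9    9   12    1    1
    10   10    6]
 [-100 -100    0   37   60   60 -100   38    8   13   13   12    1   10
    10   10   10]
 [-100 -100 -100   37   66   67   66   38    0    8   17    8    1   10
    10   10   10]
 [-100 -100 -100    0   65   66   66    2    0    0    2    2    9   10
    10   10   10]
 [-100
[... 1221 characters left out ...]
0    1   33   61    4    0    0    2    2    2   10
    10   10   10]
 [-100 -100 -100 -100    3   33   32    3    3    3    1    0    5   10
    10   10    2]
 [-100 -100    2    3   32   44   33   30    3    3    0    0    6    6
     9    9    2]
 [-100    0   51    2   32   44   38   30    3    3    3    3    5    5
     0    9    9]
 [-100    0   45   46   47   22   22    3    3    3    3    3    3    3
     3    1    4]
 [  44   44   44   44   48   44   44   44   44   44   44   44   44   44
    44   44   44]
 [  44   44   44   44   44   44   44   44   44   44   44   44   44   44
    44   44   44]
 [  44   44   44   44   44   44   44   44   44   44   44   44   44   44
    44   44   44]]
```

```bash
time python3 -m crank '[{"dp":[0.0137,-0.0713,0],"delta_rot":[0,0,0],"fingers":1},{"dp":[0.0137,-0.0713,0],"delta_rot":[0,0,0],"fingers":1},{"dp":[0.0137,-0.0713,0],"delta_rot":[0,0,0],"fingers":1},{"dp":[0.0137,-0.0713,0],"delta_rot":[0,0,0],"fingers":1},{"dp":[0.0137,-0.0713,0],"delta_rot":[0,0,0],"fingers":1},{"dp":[0.0137,-0.0713,0],"delta_rot":[0,0,0],"fingers":1},{"dp":[0.0635,-0.0215,0],"delta_rot":[0,0,0],"fingers":1},{"dp":[0.0635,-0.0215,0],"delta_rot":[0,0,0],"fingers":1},{"dp":[0.0635,-0.0215,0],"delta_rot":[0,0,0],"fingers":1},{"dp":[0.0635,-0.0215,0],"delta_rot":[0,0,0],"fingers":1}]'
python3 -m crank '[{"dp":[0.053,-0.039,0],"delta_rot":[0,0,0],"fingers":1},{"dp":[0.053,-0.039,0],"delta_rot":[0,0,0],"fingers":1},{"dp":[0.053,-0.039,0],"delta_rot":[0,0,0],"fingers":1},{"dp":[0.053,-0.039,0],"delta_rot":[0,0,0],"fingers":1},{"dp":[0.053,-0.039,0],"delta_rot":[0,0,0],"fingers":1},{"dp":[0.053,-0.039,0],"delta_rot":[0,0,0],"fingers":1},{"dp":[0.028,0.0194,0],"delta_rot":[0,0,0],"fingers":1},{"dp":[0.028,0.0194,0],"delta_rot":[0,0,0],"fingers":1},{"dp":[0,0,0],"delta_rot":[0,0,0],"fingers":1},{"dp":[0,0,0],"delta_rot":[0,0,0],"fingers":1}]'
python3 - <<'E'
from h import *
s=manip.sense();c=manip.camera_model("wrist");p,d=manip.snapshot("wrist");cv2.imwrite("pics/w1.png",p[:,:,::-1]);np.save("pics/w1.npy",d)
import pickle;pickle.dump(c,open("pics/w1.pkl","wb"))
print(s['tcp_pos'],s['tool_rot'],proj(c,[[.5331,-.1411,.134],[.5672,-.1331,.169],[.5046,-.0862,.121]]))
E
```

```text
t: 0.93
tcp_pos: [0.3006, -0.2702, 0.304]
tool_rot: [0.98, 0.201, 0.0, 0.0]
force: [1.0, -1.2, 0.4]
finger_gap: 0.998
gripper_force: 0.0
t: 1.77
tcp_pos: [0.4332, -0.1077, 0.3036]
tool_rot: [0.979, 0.202, -0.0, -0.0]
force: [0.0, 0.2, -0.6]
finger_gap: 1.001
gripper_force: 0.0
[ 0.43323539 -0.10768461  0.30358849] [ 9.79286360e-01  2.02479517e-01 -4.48229323e-04 -2.61872209e-04] [[370.53225648 113.03294703]
 [401.79492446  54.06950066]
 [290.99108274 119.02581762]]
real	0m1.902s
user	0m1.300s
sys	0m0.111s
```

View pics/w1.png

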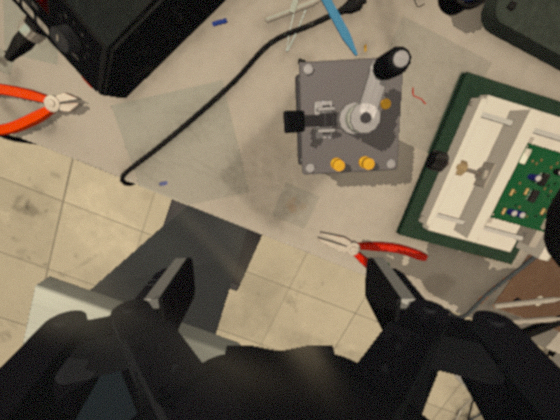

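The wrist view shows the hub at about (366,118), the handle top at (401,57), the tab at (294,121), and the pliers at (375,248), well clear of the unit.

```bash
python3 - <<'E'
from h import *
import pickle
c=pickle.load(open("pics/w1.pkl","rb"));d=np.load("pics/w1.npy")
im=cv2.imread("pics/w1.png");cv2.imwrite("pics/w1c.png",cv2.resize(im[35:185,275:425],None,fx=4,fy=4,interpolation=2))
for n,u,v,z in[("hub",366,118,.134),("handle",401,57,.169),("tab",294,121,.121),("s",308,69,.083),("s",309,168,.083),("s",392,168,.083)]:
    o,r=ray(c,u,v);print(n,onz(c,u,v,z).round(4),(o+r*d[v,u]).round(4))
E
```

```text
hub [ 0.5284 -0.1396  0.134 ] [ 0.5286 -0.1399  0.1328]
handle [ 0.5655 -0.1335  0.169 ] [ 0.5645 -0.1326  0.1721]
tab [ 0.5042 -0.0891  0.121 ] [ 0.5042 -0.0891  0.1212]
s [ 0.5515 -0.0838  0.083 ] [ 0.5514 -0.0838  0.0836]
s [ 0.4699 -0.123   0.083 ] [ 0.47   -0.1228  0.0844]
s [ 0.5029 -0.1992  0.083 ] [ 0.5029 -0.1998  0.0815]
```

View pics/w1c.png

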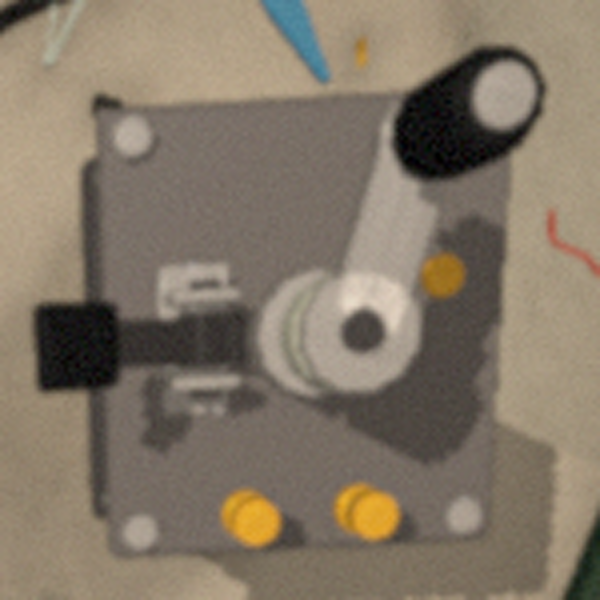

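The crop confirms the hub at about (365,117), the handle top at (401,58) and the tab at (294,121). I'll move closer and refine.

```bash
python3 -m crank '[{"dp":[0.041,0.051,0.03],"delta_rot":[0,0,0],"fingers":1},{"dp":[0.041,0.051,0.03],"delta_rot":[0,0,0],"fingers":1},{"dp":[0.041,0.051,0.03],"delta_rot":[0,0,0],"fingers":1},{"dp":[0,0,0],"delta_rot":[0,0,0],"fingers":1},{"dp":[0,0,0],"delta_rot":[0,0,0],"fingers":1}]'
python3 - <<'E'
from h import *
s=manip.sense();c=manip.camera_model("wrist");p,d=manip.snapshot("wrist");cv2.imwrite("pics/w2.png",p[:,:,::-1]);np.save("pics/w2.npy",d)
import pickle;pickle.dump(c,open("pics/w2.pkl","wb"))
print(s['tcp_pos'],s['tool_rot'])
E
```

```text
t: 2.23
tcp_pos: [0.5192, -0.1546, 0.2573]
tool_rot: [0.98, 0.201, -0.002, -0.001]
force: [0.6, 0.5, -0.1]
finger_gap: 0.997
gripper_force: 0.0
[ 0.51922171 -0.15464989  0.25731469] [ 0.97955595  0.20116238 -0.00153821 -0.00121458]
```

View pics/w2.png

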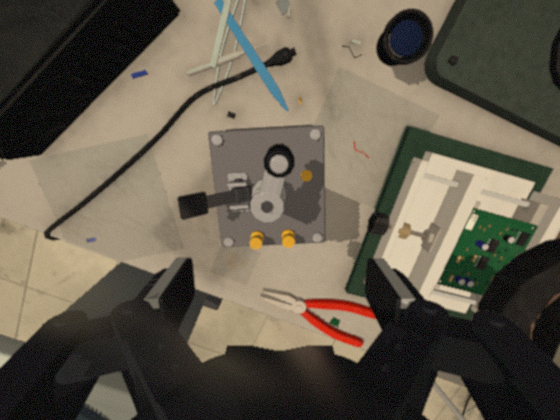

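The handle top is at (280,163), the hub hole at (266,207), the screws at (217,141), (315,134), (229,242) and (317,238), and the tab at (193,206). I'll refine these with colour blobs.

```bash
python3 - <<'E'
from h import *
import pickle
c=pickle.load(open("pics/w2.pkl","rb"));d=np.load("pics/w2.npy");im=cv2.imread("pics/w2.png")
g=cv2.cvtColor(im,cv2.COLOR_BGR2GRAY)
# black handle annulus -> outer enclosing; tab blob
for n,(x0,y0,x1,y1) in dict(handle=(258,140,302,182),tab=(174,190,209,220)).items():
    m=(g[y0:y1,x0:x1]<45).astype(np.uint8);cs,_=cv2.findContours(m,0,2);k=max(cs,key=cv2.contourArea)
    print(n,np.array(cv2.minEnclosingCircle(k)[0])+[x0,y0],cv2.minEnclosingCircle(k)[1],cv2.boundingRect(k))
def P(n,u,v,z):
    q=onz(c,u,v,z);print(n,q.round(4));return q
h=P("hub",266.5,207,.134);a=P("handle",280,163,.169)
S=[P("s",*x,.083) for x in[(217,141),(316,134),(229,242),(317.5,239)]]
print(np.mean(S,0)); t=P("tab",193,206,.121);print(np.linalg.norm((a-h)[:2]),np.linalg.norm((t-h)[:2]))
cs=manip.camera_model("side");
E
```

```text
handle [279.         160.38709641] 15.898613929748535 (6, 5, 30, 32)
tab [193. 205.] 16.278919219970703 (5, 3, 29, 25)
hub [ 0.529  -0.1394  0.134 ]
handle [ 0.565  -0.1341  0.169 ]
s [ 0.5503 -0.0841  0.083 ]
s [ 0.5874 -0.1562  0.083 ]
s [ 0.4702 -0.1244  0.083 ]
s [ 0.5046 -0.1969  0.083 ]
[ 0.52812157 -0.14039205  0.083     ]
tab [ 0.5045 -0.0901  0.121 ]
0.036372410169792244 0.05503578382965934
```

```bash
python3 -m crank '[{"dp":[0.051,0,0],"delta_rot":[0,0,0],"fingers":1},{"dp":[0.051,0,0],"delta_rot":[0,0,0],"fingers":1},{"dp":[0,0,0.03],"delta_rot":[0,0,0],"fingers":1},{"dp":[0,0,0.03],"delta_rot":[0,0,0],"fingers":1},{"dp":[0,0,0.03],"delta_rot":[0,0,0],"fingers":1},{"dp":[0,0,0],"delta_rot":[0,0,0],"fingers":0},{"dp":[0,0,0],"delta_rot":[0,0,0],"fingers":0},{"dp":[0,0,0],"delta_rot":[0,0,0],"fingers":0},{"dp":[0,0,0],"delta_rot":[0,0,0],"fingers":0}]' 30
python3 -m crank '[{"dp":[0,0,0],"delta_rot":[0,0,0],"fingers":-0.4},{"dp":[0,0,0],"delta_rot":[0,0,0],"fingers":-0.4},{"dp":[0,0,0],"delta_rot":[0,0,0],"fingers":-0.4},{"dp":[0,0,0],"delta_rot":[0,0,0],"fingers":-0.4}]' 30
python3 -c "
from h import *
p,d=manip.snapshot('wrist');cv2.imwrite('pics/w3.png',p[:,:,::-1])"
```

```text
t: 3.03
tcp_pos: [0.5668, -0.1338, 0.2154]
tool_rot: [0.979, 0.202, 0.001, 0.001]
force: [0.2, -0.5, -0.5]
finger_gap: 0.504
gripper_force: 0.0
t: 3.37
tcp_pos: [0.5668, -0.1337, 0.2142]
tool_rot: [0.979, 0.202, 0.0, 0.0]
force: [1.1, -0.1, -0.2]
finger_gap: 0.3
gripper_force: 0.0
```

View pics/w3.png

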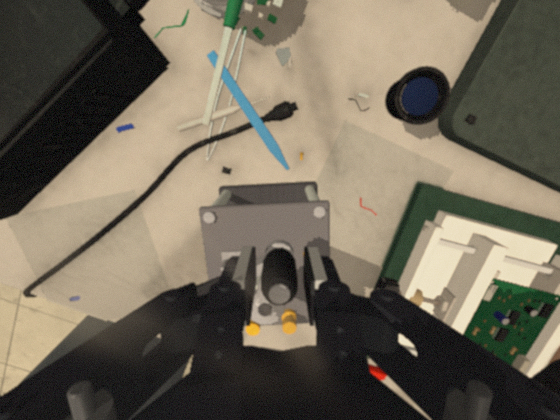

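The handle stands between the open pads, its top near (279,285), and is centred. Closing.

```bash
python3 -m crank '[{"dp":[0,0,0.003],"delta_rot":[0,0,0],"fingers":-1},{"dp":[0,0,0],"delta_rot":[0,0,0],"fingers":-1},{"dp":[0,0,0],"delta_rot":[0,0,0],"fingers":-1},{"dp":[0,0,0],"delta_rot":[0,0,0],"fingers":-1},{"dp":[0,0,0],"delta_rot":[0,0,0],"fingers":-1},{"dp":[0,0,0],"delta_rot":[0,0,0],"fingers":-1}]' 30
cat > chk.py <<'E'
# report; exit 1 when the clockwise (resisting) tangential push at the handle exceeds the limit
import sys,numpy as np
from station import manip
C=np.array(list(map(float,open('centre').read().split())));s=manip.sense()
r=np.array(s['tcp_pos'][:2])-C;a=np.arctan2(r[1],r[0]);f=np.array(s['force'])
t=-(-np.sin(a)*f[0]+np.cos(a)*f[1]);n=np.cos(a)*f[0]+np.sin(a)*f[1]
print(f"t{s['t']:.2f} ang{np.degrees(a):.1f} r{np.hypot(*r)*1e3:.1f} Fres{t:.1f} Frad{n:.1f} Fz{f[2]:.1f} grip{s['gripper_force']:.0f}")
sys.exit(t>float(sys.argv[1]) if len(sys.argv)>1 else 0)
E
echo 0.530 -0.1400 > centre; python3 chk.py
python3 - <<'E'
import numpy as np
# chords, anticlockwise 5 deg steps from world angle; tool axes, units of 0.5 m
x=np.array([.918,.395]);y=np.array([.395,-.918])
A=np.radians(np.arange(0,361,15))
for i in range(24):
    m=A[i]+np.radians(7.5);t=np.array([-np.sin(m),np.cos(m)])*36*2*np.sin(np.radians(7.5))/500
    print(i*15,np.round([t@x,t@y],4))
E
```

```text
t: 3.92
tcp_pos: [0.5669, -0.1337, 0.2131]
tool_rot: [0.979, 0.202, 0.0, 0.0]
force: [-0.4, 0.3, 5.6]
finger_gap: 0.201
gripper_force: 29.1
t3.92 ang9.7 r37.5 Fres-0.3 Frad-0.3 Fz5.6 grip29
0 [ 0.0051 -0.0181]
15 [ 0.0003 -0.0188]
30 [-0.0046 -0.0182]
45 [-0.0092 -0.0164]
60 [-0.0131 -0.0135]
75 [-0.0161 -0.0096]
90 [-0.0181 -0.0051]
105 [-0.0188 -0.0003]
120 [-0.0182  0.0046]
135 [-0.0164  0.0092]
150 [-0.0135  0.0131]
165 [-0.0096  0.0161]
180 [-0.0051  0.0181]
195 [-0.0003  0.0188]
210 [0.0046 0.0182]
225 [0.0092 0.0164]
240 [0.0131 0.0135]
255 [0.0161 0.0096]
270 [0.0181 0.0051]
285 [0.0188 0.0003]
300 [ 0.0182 -0.0046]
315 [ 0.0164 -0.0092]
330 [ 0.0135 -0.0131]
345 [ 0.0096 -0.0161]
```

```bash
python3 -m crank '[{"dp":[0,0,-0.002],"delta_rot":[0,0,0],"fingers":-1},{"dp":[0,0,0],"delta_rot":[0,0,0],"fingers":-1},{"dp":[0.0012,-0.0062,0],"delta_rot":[0,0,0],"fingers":-1},{"dp":[0.0003,-0.0188,0],"delta_rot":[0,0,0],"fingers":-1}]' ; python3 chk.py
python3 -m crank '[{"dp":[-0.0046,-0.0182,0],"delta_rot":[0,0,0],"fingers":-1}]'; python3 chk.py
python3 -m crank '[{"dp":[-0.0092,-0.0164,0],"delta_rot":[0,0,0],"fingers":-1}]'; python3 chk.py
python3 -m crank '[{"dp":[0,0,0],"delta_rot":[0,0,0],"fingers":-1}]'; python3 chk.py;python3 -m crank '[{"dp":[0,0,0],"delta_rot":[0,0,0],"fingers":-1}]'; python3 chk.py
```

```text
t: 4.25
tcp_pos: [0.5634, -0.123, 0.2133]
tool_rot: [0.979, 0.201, 0.001, 0.001]
force: [2.0, -2.1, -2.0]
finger_gap: 0.205
gripper_force: 29.6
t4.25 ang26.9 r37.5 Fres2.8 Frad0.9 Fz-2.0 grip30
t: 4.33
tcp_pos: [0.5572, -0.1143, 0.2133]
tool_rot: [0.979, 0.202, 0.001, 0.001]
force: [-0.4, -2.7, -0.9]
finger_gap: 0.196
gripper_force: 29.6
t4.33 ang43.4 r37.5 Fres1.7 Frad-2.2 Fz-0.9 grip30
t: 4.42
tcp_pos: [0.5491, -0.1079, 0.2133]
tool_rot: [0.979, 0.202, 0.0, 0.0]
force: [0.9, -3.3, -1.9]
finger_gap: 0.198
gripper_force: 29.6
t4.42 ang59.2 r37.4 Fres2.5 Frad-2.4 Fz-1.9 grip30
t: 4.5
tcp_pos: [0.5469, -0.1068, 0.2133]
tool_rot: [0.979, 0.203, -0.002, -0.001]
force: [-1.7, -0.4, -0.8]
finger_gap: 0.2
gripper_force: 29.9
t4.50 ang63.1 r37.2 Fres-1.3 Frad-1.1 Fz-0.8 grip30
t: 4.58
tcp_pos: [0.5476, -0.1073, 0.2133]
tool_rot: [0.979, 0.202, -0.001, -0.001]
force: [-1.8, 0.0, 0.6]
finger_gap: 0.2
gripper_force: 29.9
t4.58 ang61.7 r37.2 Fres-1.6 Frad-0.8 Fz0.6 grip30
```

```bash
cat > g.py <<'E'
# guard: reads the crank report, stops (exit 1) when the resisting tangential force is over the limit
import sys,re,math
T=sys.stdin.read();v=lambda k:eval(re.search(k+r": (\[.*?\])",T)[1]);p=v("tcp_pos");f=v("force")
cx,cy=map(float,open('centre').read().split());a=math.atan2(p[1]-cy,p[0]-cx)
t=math.sin(a)*f[0]-math.cos(a)*f[1];n=math.cos(a)*f[0]+math.sin(a)*f[1]
print(f"{math.degrees(a):.1f} r{1e3*math.hypot(p[0]-cx,p[1]-cy):.1f} t{t:.1f} n{n:.1f} z{f[2]:.1f}",end=" | ")
sys.exit(t>float(sys.argv[1]))
E
set -e
python3 -m crank '[{"dp":[-0.0033,-0.0034,0],"delta_rot":[0,0,0],"fingers":-1}]' | python3 g.py 4
python3 -m crank '[{"dp":[-0.0033,-0.0034,0],"delta_rot":[0,0,0],"fingers":-1}]' | python3 g.py 4
python3 -m crank '[{"dp":[-0.0033,-0.0034,0],"delta_rot":[0,0,0],"fingers":-1}]' | python3 g.py 4
python3 -m crank '[{"dp":[-0.0033,-0.0034,0],"delta_rot":[0,0,0],"fingers":-1}]' | python3 g.py 4
python3 -m crank '[{"dp":[-0.0040,-0.0024,0],"delta_rot":[0,0,0],"fingers":-1}]' | python3 g.py 4
python3 -m crank '[{"dp":[-0.0040,-0.0024,0],"delta_rot":[0,0,0],"fingers":-1}]' | python3 g.py 4
python3 -m crank '[{"dp":[-0.0040,-0.0024,0],"delta_rot":[0,0,0],"fingers":-1}]' | python3 g.py 4
python3 -m crank '[{"dp":[-0.0040,-0.0024,0],"delta_rot":[0,0,0],"fingers":-1}]' | python3 g.py 4
python3 -m crank '[{"dp":[-0.0045,-0.0013,0],"delta_rot":[0,0,0],"fingers":-1}]' | python3 g.py 4
python3 -m crank '[{"dp":[-0.0045,-0.0013,0],"delta_rot":[0,0,0],"fingers":-1}]' | python3 g.py 4
python3 -m crank '[{"dp":[-0.0045,-0.0013,0],"delta_rot":[0,0,0],"fingers":-1}]' | python3 g.py 4
python3 -m crank '[{"dp":[-0.0045,-0.0013,0],"delta_rot":[0,0,0],"fingers":-1}]' | python3 g.py 4
python3 -m crank '[{"dp":[-0.0047,-0.0001,0],"delta_rot":[0,0,0],"fingers":-1}]' | python3 g.py 4
python3 -m crank '[{"dp":[-0.0047,-0.0001,0],"delta_rot":[0,0,0],"fingers":-1}]' | python3 g.py 4
python3 -m crank '[{"dp":[-0.0047,-0.0001,0],"delta_rot":[0,0,0],"fingers":-1}]' | python3 g.py 4
python3 -m crank '[{"dp":[-0.0047,-0.0001,0],"delta_rot":[0,0,0],"fingers":-1}]' | python3 g.py 4
python3 -m crank '[{"dp":[-0.0046,0.0012,0],"delta_rot":[0,0,0],"fingers":-1}]' | python3 g.py 4
python3 -m crank '[{"dp":[-0.0046,0.0012,0],"delta_rot":[0,0,0],"fingers":-1}]' | python3 g.py 4
python3 -m crank '[{"dp":[-0.0046,0.0012,0],"delta_rot":[0,0,0],"fingers":-1}]' | python3 g.py 4
python3 -m crank '[{"dp":[-0.0046,0.0012,0],"delta_rot":[0,0,0],"fingers":-1}]' | python3 g.py 4
python3 -m crank '[{"dp":[-0.0041,0.0023,0],"delta_rot":[0,0,0],"fingers":-1}]' | python3 g.py 4
python3 -m crank '[{"dp":[-0.0041,0.0023,0],"delta_rot":[0,0,0],"fingers":-1}]' | python3 g.py 4
python3 -m crank '[{"dp":[-0.0041,0.0023,0],"delta_rot":[0,0,0],"fingers":-1}]' | python3 g.py 4
python3 -m crank '[{"dp":[-0.0041,0.0023,0],"delta_rot":[0,0,0],"fingers":-1}]' | python3 g.py 4
```

```text
62.5 r37.0 t2.8 n1.5 z-3.0 | 65.2 r36.9 t1.7 n1.9 z-1.5 | 69.0 r36.8 t1.6 n2.6 z-1.9 | 72.9 r36.8 t1.2 n2.5 z-1.1 | 77.1 r36.6 t1.7 n2.8 z-1.9 | 81.0 r36.5 t1.8 n4.3 z-1.4 | 85.0 r36.4 t0.5 n3.5 z-2.3 | 88.7 r36.5 t1.3 n2.1 z-1.9 | 92.5 r36.2 t1.9 n2.9 z-1.0 | 96.4 r36.1 t1.0 n4.0 z-0.8 | 100.1 r36.1 t1.3 n3.0 z-1.8 | 103.8 r36.1 t1.4 n2.3 z-0.7 | 107.5 r36.0 t1.5 n4.1 z-0.3 | 111.3 r35.8 t1.4 n3.2 z-1.5 | 115.0 r35.7 t0.8 n3.4 z-1.7 | 118.8 r35.7 t1.9 n2.4 z-2.4 | 122.5 r35.6 t1.0 n3.8 z-0.5 | 126.4 r35.4 t1.2 n2.7 z-1.6 | 130.3 r35.4 t1.7 n3.8 z-1.6 | 134.1 r35.4 t0.5 n1.4 z-2.7 | 137.9 r35.2 t1.3 n2.3 z-1.3 | 141.6 r35.1 t0.6 n2.9 z-1.5 | 145.6 r35.0 t1.2 n2.4 z-2.1 | 149.3 r35.0 t1.7 n2.3 z-3.3 |
```

```bash
set -e
python3 -m crank '[{"dp":[-0.0034,0.0033,0],"delta_rot":[0,0,0],"fingers":-1}]' | python3 g.py 4
python3 -m crank '[{"dp":[-0.0034,0.0033,0],"delta_rot":[0,0,0],"fingers":-1}]' | python3 g.py 4
python3 -m crank '[{"dp":[-0.0034,0.0033,0],"delta_rot":[0,0,0],"fingers":-1}]' | python3 g.py 4
python3 -m crank '[{"dp":[-0.0034,0.0033,0],"delta_rot":[0,0,0],"fingers":-1}]' | python3 g.py 4
python3 -m crank '[{"dp":[-0.0024,0.0040,0],"delta_rot":[0,0,0],"fingers":-1}]' | python3 g.py 4
python3 -m crank '[{"dp":[-0.0024,0.0040,0],"delta_rot":[0,0,0],"fingers":-1}]' | python3 g.py 4
python3 -m crank '[{"dp":[-0.0024,0.0040,0],"delta_rot":[0,0,0],"fingers":-1}]' | python3 g.py 4
python3 -m crank '[{"dp":[-0.0024,0.0040,0],"delta_rot":[0,0,0],"fingers":-1}]' | python3 g.py 4
python3 -m crank '[{"dp":[-0.0013,0.0045,0],"delta_rot":[0,0,0],"fingers":-1}]' | python3 g.py 4
python3 -m crank '[{"dp":[-0.0013,0.0045,0],"delta_rot":[0,0,0],"fingers":-1}]' | python3 g.py 4
python3 -m crank '[{"dp":[-0.0013,0.0045,0],"delta_rot":[0,0,0],"fingers":-1}]' | python3 g.py 4
python3 -m crank '[{"dp":[-0.0013,0.0045,0],"delta_rot":[0,0,0],"fingers":-1}]' | python3 g.py 4
python3 -m crank '[{"dp":[-0.0001,0.0047,0],"delta_rot":[0,0,0],"fingers":-1}]' | python3 g.py 4
python3 -m crank '[{"dp":[-0.0001,0.0047,0],"delta_rot":[0,0,0],"fingers":-1}]' | python3 g.py 4
python3 -m crank '[{"dp":[-0.0001,0.0047,0],"delta_rot":[0,0,0],"fingers":-1}]' | python3 g.py 4
python3 -m crank '[{"dp":[-0.0001,0.0047,0],"delta_rot":[0,0,0],"fingers":-1}]' | python3 g.py 4
python3 -m crank '[{"dp":[0.0012,0.0046,0],"delta_rot":[0,0,0],"fingers":-1}]' | python3 g.py 4
python3 -m crank '[{"dp":[0.0012,0.0046,0],"delta_rot":[0,0,0],"fingers":-1}]' | python3 g.py 4
python3 -m crank '[{"dp":[0.0012,0.0046,0],"delta_rot":[0,0,0],"fingers":-1}]' | python3 g.py 4
python3 -m crank '[{"dp":[0.0012,0.0046,0],"delta_rot":[0,0,0],"fingers":-1}]' | python3 g.py 4
python3 -m crank '[{"dp":[0.0023,0.0041,0],"delta_rot":[0,0,0],"fingers":-1}]' | python3 g.py 4
python3 -m crank '[{"dp":[0.0023,0.0041,0],"delta_rot":[0,0,0],"fingers":-1}]' | python3 g.py 4
python3 -m crank '[{"dp":[0.0023,0.0041,0],"delta_rot":[0,0,0],"fingers":-1}]' | python3 g.py 4
python3 -m crank '[{"dp":[0.0023,0.0041,0],"delta_rot":[0,0,0],"fingers":-1}]' | python3 g.py 4
python3 -m crank '[{"dp":[0.0033,0.0034,0],"delta_rot":[0,0,0],"fingers":-1}]' | python3 g.py 4
python3 -m crank '[{"dp":[0.0033,0.0034,0],"delta_rot":[0,0,0],"fingers":-1}]' | python3 g.py 4
python3 -m crank '[{"dp":[0.0033,0.0034,0],"delta_rot":[0,0,0],"fingers":-1}]' | python3 g.py 4
python3 -m crank '[{"dp":[0.0033,0.0034,0],"delta_rot":[0,0,0],"fingers":-1}]' | python3 g.py 4
python3 -m crank '[{"dp":[0.0040,0.0024,0],"delta_rot":[0,0,0],"fingers":-1}]' | python3 g.py 4
python3 -m crank '[{"dp":[0.0040,0.0024,0],"delta_rot":[0,0,0],"fingers":-1}]' | python3 g.py 4
python3 -m crank '[{"dp":[0.0040,0.0024,0],"delta_rot":[0,0,0],"fingers":-1}]' | python3 g.py 4
python3 -m crank '[{"dp":[0.0040,0.0024,0],"delta_rot":[0,0,0],"fingers":-1}]' | python3 g.py 4
python3 -m crank '[{"dp":[0.0045,0.0013,0],"delta_rot":[0,0,0],"fingers":-1}]' | python3 g.py 4
python3 -m crank '[{"dp":[0.0045,0.0013,0],"delta_rot":[0,0,0],"fingers":-1}]' | python3 g.py 4
python3 -m crank '[{"dp":[0.0045,0.0013,0],"delta_rot":[0,0,0],"fingers":-1}]' | python3 g.py 4
python3 -m crank '[{"dp":[0.0045,0.0013,0],"delta_rot":[0,0,0],"fingers":-1}]' | python3 g.py 4
python3 -m crank '[{"dp":[0.0047,0.0001,0],"delta_rot":[0,0,0],"fingers":-1}]' | python3 g.py 4
python3 -m crank '[{"dp":[0.0047,0.0001,0],"delta_rot":[0,0,0],"fingers":-1}]' | python3 g.py 4
python3 -m crank '[{"dp":[0.0047,0.0001,0],"delta_rot":[0,0,0],"fingers":-1}]' | python3 g.py 4
python3 -m crank '[{"dp":[0.0047,0.0001,0],"delta_rot":[0,0,0],"fingers":-1}]' | python3 g.py 4
python3 -m crank '[{"dp":[0.0046,-0.0012,0],"delta_rot":[0,0,0],"fingers":-1}]' | python3 g.py 4
python3 -m crank '[{"dp":[0.0046,-0.0012,0],"delta_rot":[0,0,0],"fingers":-1}]' | python3 g.py 4
python3 -m crank '[{"dp":[0.0046,-0.0012,0],"delta_rot":[0,0,0],"fingers":-1}]' | python3 g.py 4
python3 -m crank '[{"dp":[0.0046,-0.0012,0],"delta_rot":[0,0,0],"fingers":-1}]' | python3 g.py 4
python3 -m crank '[{"dp":[0.0041,-0.0023,0],"delta_rot":[0,0,0],"fingers":-1}]' | python3 g.py 4
python3 -m crank '[{"dp":[0.0041,-0.0023,0],"delta_rot":[0,0,0],"fingers":-1}]' | python3 g.py 4
python3 -m crank '[{"dp":[0.0041,-0.0023,0],"delta_rot":[0,0,0],"fingers":-1}]' | python3 g.py 4
python3 -m crank '[{"dp":[0.0041,-0.0023,0],"delta_rot":[0,0,0],"fingers":-1}]' | python3 g.py 4
```

```text
153.2 r34.8 t1.5 n1.7 z-1.6 | 157.2 r34.8 t1.2 n2.8 z-0.9 | 161.0 r34.8 t0.8 n1.3 z-2.6 | 164.8 r34.8 t0.6 n0.3 z-2.7 | 168.7 r34.7 t1.3 n2.0 z-1.2 | 172.5 r34.6 t1.1 n1.1 z-2.7 | 176.5 r34.6 t2.6 n0.9 z-2.9 | -179.5 r34.6 t1.6 n0.4 z-3.9 | -175.8 r34.5 t1.5 n1.0 z-3.7 | -172.0 r34.5 t1.6 n1.0 z-3.9 | -168.1 r34.4 t1.3 n0.3 z-4.0 | -164.2 r34.6 t2.1 n-0.5 z-4.8 | -160.4 r34.5 t1.6 n0.4 z-4.6 | -156.6 r34.5 t0.7 n-0.9 z-4.6 | -152.6 r34.6 t2.3 n-1.0 z-5.0 | -148.7 r34.6 t2.3 n-2.1 z-5.7 | -144.9 r34.6 t1.2 n-1.9 z-4.6 | -141.2 r34.6 t1.7 n-1.6 z-4.8 | -137.3 r34.7 t1.3 n-2.0 z-5.2 | -133.5 r34.9 t0.6 n-3.8 z-5.1 | -129.6 r34.8 t2.3 n-1.6 z-5.3 | -125.9 r34.8 t1.0 n-3.0 z-4.9 | -122.1 r35.0 t0.6 n-3.3 z-5.1 | -118.5 r35.0 t1.1 n-4.5 z-4.3 | -114.6 r35.1 t1.4 n-3.4 z-5.5 | -110.7 r35.1 t1.7 n-3.5 z-4.2 | -106.8 r35.2 t1.5 n-4.3 z-4.7 | -103.2 r35.3 t1.0 n-4.9 z-3.5 | -99.4 r35.4 t1.9 n-4.0 z-4.1 | -95.7 r35.4 t1.9 n-3.1 z-3.9 | -91.9 r35.5 t1.3 n-4.4 z-3.6 | -88.2 r35.7 t1.2 n-4.6 z-4.0 | -84.4 r35.7 t1.7 n-3.5 z-3.5 | -80.7 r35.8 t1.1 n-4.1 z-3.8 | -77.0 r35.9 t1.5 n-4.0 z-3.2 | -73.2 r36.0 t2.2 n-6.2 z-3.5 | -69.6 r36.1 t0.9 n-3.6 z-2.5 | -65.8 r36.2 t1.4 n-4.2 z-3.6 | -62.0 r36.2 t1.1 n-4.2 z-3.1 | -58.4 r36.5 t1.3 n-5.9 z-2.7 | -54.7 r36.5 t1.3 n-4.4 z-3.5 | -51.0 r36.5 t1.3 n-4.1 z-3.5 | -47.2 r36.7 t1.2 n-4.1 z-3.7 | -43.5 r36.8 t1.4 n-4.7 z-2.5 | -39.9 r36.8 t1.5 n-4.9 z-3.0 | -36.3 r36.8 t3.1 n-3.6 z-3.7 | -34.3 r36.9 t10.7 n-3.6 z-2.5 |
```

The stop was felt: about 9 N above the drag. Allowing for its 4 N/mm give, contact is at about -37.5° in my frame. Now clockwise: back to nominal 315, then turn 1.

```bash
python3 -m crank '[{"dp":[-0.0041,0.0023,0],"delta_rot":[0,0,0],"fingers":-1},{"dp":[-0.0041,0.0023,0],"delta_rot":[0,0,0],"fingers":-1},{"dp":[-0.0037,0.0014,-0.0005],"delta_rot":[0,0,0],"fingers":-1}]' | python3 g.py 9
python3 -m crank '[{"dp":[-0.0182,0.0046,0],"delta_rot":[0,0,0],"fingers":-1},{"dp":[-0.0188,-0.0003,0],"delta_rot":[0,0,0],"fingers":-1},{"dp":[-0.0181,-0.0051,0],"delta_rot":[0,0,0],"fingers":-1},{"dp":[-0.0161,-0.0096,0],"delta_rot":[0,0,0],"fingers":-1},{"dp":[-0.0131,-0.0135,0],"delta_rot":[0,0,0],"fingers":-1},{"dp":[-0.0092,-0.0164,0],"delta_rot":[0,0,0],"fingers":-1}]' | python3 g.py 9
python3 -m crank '[{"dp":[-0.0046,-0.0182,0],"delta_rot":[0,0,0],"fingers":-1},{"dp":[0.0003,-0.0188,0],"delta_rot":[0,0,0],"fingers":-1},{"dp":[0.0051,-0.0181,0],"delta_rot":[0,0,0],"fingers":-1},{"dp":[0.0096,-0.0161,0],"delta_rot":[0,0,0],"fingers":-1},{"dp":[0.0135,-0.0131,0],"delta_rot":[0,0,0],"fingers":-1},{"dp":[0.0164,-0.0092,0],"delta_rot":[0,0,0],"fingers":-1}]' | python3 g.py 9
python3 -m crank '[{"dp":[0.0182,-0.0046,0],"delta_rot":[0,0,0],"fingers":-1},{"dp":[0.0188,0.0003,0],"delta_rot":[0,0,0],"fingers":-1},{"dp":[0.0181,0.0051,0],"delta_rot":[0,0,0],"fingers":-1},{"dp":[0.0161,0.0096,0],"delta_rot":[0,0,0],"fingers":-1},{"dp":[0.0131,0.0135,0],"delta_rot":[0,0,0],"fingers":-1},{"dp":[0.0092,0.0164,0],"delta_rot":[0,0,0],"fingers":-1}]' | python3 g.py 9
python3 -m crank '[{"dp":[0.0046,0.0182,0],"delta_rot":[0,0,0],"fingers":-1},{"dp":[-0.0003,0.0188,0],"delta_rot":[0,0,0],"fingers":-1},{"dp":[-0.0051,0.0181,0],"delta_rot":[0,0,0],"fingers":-1},{"dp":[-0.0096,0.0161,0],"delta_rot":[0,0,0],"fingers":-1},{"dp":[-0.0135,0.0131,0],"delta_rot":[0,0,0],"fingers":-1},{"dp":[-0.0164,0.0092,0],"delta_rot":[0,0,0],"fingers":-1}]' | python3 g.py 9
```

```text
-42.2 r36.6 t-0.9 n-3.2 z-8.3 | -132.5 r35.0 t-2.8 n-6.2 z-15.2 | 132.3 r35.7 t-2.8 n-4.9 z-16.6 | 46.0 r37.7 t-2.0 n-4.3 z-9.9 | -43.9 r36.8 t-1.1 n-4.2 z-9.6 |
```

```bash
python3 -m crank '[{"dp":[-0.0182,0.0046,0.001],"delta_rot":[0,0,0],"fingers":-1},{"dp":[-0.0188,-0.0003,0],"delta_rot":[0,0,0],"fingers":-1},{"dp":[-0.0181,-0.0051,0],"delta_rot":[0,0,0],"fingers":-1},{"dp":[-0.0161,-0.0096,0],"delta_rot":[0,0,0],"fingers":-1},{"dp":[-0.0131,-0.0135,0],"delta_rot":[0,0,0],"fingers":-1},{"dp":[-0.0092,-0.0164,0],"delta_rot":[0,0,0],"fingers":-1}]' | python3 g.py 9
python3 -m crank '[{"dp":[-0.0046,-0.0182,0],"delta_rot":[0,0,0],"fingers":-1},{"dp":[0.0003,-0.0188,0],"delta_rot":[0,0,0],"fingers":-1},{"dp":[0.0051,-0.0181,0],"delta_rot":[0,0,0],"fingers":-1},{"dp":[0.0096,-0.0161,0],"delta_rot":[0,0,0],"fingers":-1},{"dp":[0.0135,-0.0131,0],"delta_rot":[0,0,0],"fingers":-1},{"dp":[0.0164,-0.0092,0],"delta_rot":[0,0,0],"fingers":-1}]' | python3 g.py 9
python3 -m crank '[{"dp":[0.0182,-0.0046,0],"delta_rot":[0,0,0],"fingers":-1},{"dp":[0.0188,0.0003,0],"delta_rot":[0,0,0],"fingers":-1},{"dp":[0.0181,0.0051,0],"delta_rot":[0,0,0],"fingers":-1},{"dp":[0.0161,0.0096,0],"delta_rot":[0,0,0],"fingers":-1},{"dp":[0.0131,0.0135,0],"delta_rot":[0,0,0],"fingers":-1},{"dp":[0.0092,0.0164,0],"delta_rot":[0,0,0],"fingers":-1}]' | python3 g.py 9
python3 -m crank '[{"dp":[0.0046,0.0182,0],"delta_rot":[0,0,0],"fingers":-1},{"dp":[-0.0003,0.0188,0],"delta_rot":[0,0,0],"fingers":-1},{"dp":[-0.0051,0.0181,0],"delta_rot":[0,0,0],"fingers":-1},{"dp":[-0.0096,0.0161,0],"delta_rot":[0,0,0],"fingers":-1},{"dp":[-0.0135,0.0131,0],"delta_rot":[0,0,0],"fingers":-1},{"dp":[-0.0164,0.0092,0],"delta_rot":[0,0,0],"fingers":-1}]' | python3 g.py 9
```

```text
-132.1 r34.9 t-2.9 n-4.7 z-14.8 | 131.9 r35.8 t-2.2 n-4.4 z-11.7 | 44.4 r37.8 t-1.9 n-4.3 z-3.4 | -43.6 r36.9 t-1.8 n-5.3 z-0.1 |
```

```bash
python3 -m crank '[{"dp":[-0.0182,0.0046,0],"delta_rot":[0,0,0],"fingers":-1},{"dp":[-0.0188,-0.0003,0],"delta_rot":[0,0,0],"fingers":-1},{"dp":[-0.0181,-0.0051,0],"delta_rot":[0,0,0],"fingers":-1},{"dp":[-0.0161,-0.0096,0],"delta_rot":[0,0,0],"fingers":-1},{"dp":[-0.0131,-0.0135,0],"delta_rot":[0,0,0],"fingers":-1},{"dp":[-0.0092,-0.0164,0],"delta_rot":[0,0,0],"fingers":-1}]' | python3 g.py 9
python3 -m crank '[{"dp":[-0.0046,-0.0182,0],"delta_rot":[0,0,0],"fingers":-1},{"dp":[0.0003,-0.0188,0],"delta_rot":[0,0,0],"fingers":-1},{"dp":[0.0051,-0.0181,0],"delta_rot":[0,0,0],"fingers":-1},{"dp":[0.0096,-0.0161,0],"delta_rot":[0,0,0],"fingers":-1},{"dp":[0.0135,-0.0131,0],"delta_rot":[0,0,0],"fingers":-1},{"dp":[0.0164,-0.0092,0],"delta_rot":[0,0,0],"fingers":-1}]' | python3 g.py 9
python3 -m crank '[{"dp":[0.0182,-0.0046,0],"delta_rot":[0,0,0],"fingers":-1},{"dp":[0.0188,0.0003,0],"delta_rot":[0,0,0],"fingers":-1},{"dp":[0.0181,0.0051,0],"delta_rot":[0,0,0],"fingers":-1},{"dp":[0.0161,0.0096,0],"delta_rot":[0,0,0],"fingers":-1},{"dp":[0.0131,0.0135,0],"delta_rot":[0,0,0],"fingers":-1},{"dp":[0.0092,0.0164,0],"delta_rot":[0,0,0],"fingers":-1}]' | python3 g.py 9
python3 -m crank '[{"dp":[0.0046,0.0182,0],"delta_rot":[0,0,0],"fingers":-1},{"dp":[-0.0003,0.0188,0],"delta_rot":[0,0,0],"fingers":-1},{"dp":[-0.0051,0.0181,0],"delta_rot":[0,0,0],"fingers":-1},{"dp":[-0.0096,0.0161,0],"delta_rot":[0,0,0],"fingers":-1},{"dp":[-0.0067,0.0066,0],"delta_rot":[0,0,0],"fingers":-1},{"dp":[-0.0034,0.0033,0],"delta_rot":[0,0,0],"fingers":-1},{"dp":[-0.0034,0.0032,0],"delta_rot":[0,0,0],"fingers":-1},{"dp":[-0.0041,0.0023,0],"delta_rot":[0,0,0],"fingers":-1},{"dp":[0,0,0],"delta_rot":[0,0,0],"fingers":-1},{"dp":[0,0,0],"delta_rot":[0,0,0],"fingers":-1}]' | python3 g.py 9; cat /dev/null; python3 chk.py
```

```text
-131.8 r35.0 t-3.0 n-4.8 z-7.8 | 131.8 r35.7 t-1.7 n-3.7 z-5.8 | 44.6 r37.8 t-1.2 n-5.2 z0.6 | -32.2 r36.8 t0.2 n-0.5 z0.5 | t17.08 ang-32.2 r36.8 Fres0.2 Frad-0.5 Fz0.5 grip32
```

```bash
python3 -m crank '[{"dp":[-0.003,0.0017,0],"delta_rot":[0,0,0],"fingers":-1},{"dp":[-0.003,0.0017,0],"delta_rot":[0,0,0],"fingers":-1},{"dp":[0,0,0],"delta_rot":[0,0,0],"fingers":-1},{"dp":[0,0,0],"delta_rot":[0,0,0],"fingers":-1},{"dp":[0,0,0],"delta_rot":[0,0,0],"fingers":-1}]' | python3 g.py 9
```

```text
-37.2 r36.7 t-0.3 n-0.2 z0.6 |
```

The angle is -37.2°, within a fraction of a degree of three turns. Releasing, lifting and moving over the tab with the fingers shut.

```bash
python3 -m crank '[{"dp":[0,0,0],"delta_rot":[0,0,0],"fingers":-0.2},{"dp":[0,0,0],"delta_rot":[0,0,0],"fingers":-0.2},{"dp":[0,0,0],"delta_rot":[0,0,0],"fingers":-0.2},{"dp":[0,0,0],"delta_rot":[0,0,0],"fingers":-0.2},{"dp":[0,0,-0.02],"delta_rot":[0,0,0],"fingers":-0.2},{"dp":[0,0,-0.04],"delta_rot":[0,0,0],"fingers":-0.2},{"dp":[0,0,-0.04],"delta_rot":[0,0,0],"fingers":-0.2},{"dp":[0,0,-0.04],"delta_rot":[0,0,0],"fingers":-0.2},{"dp":[0,0,0],"delta_rot":[0,0,0],"fingers":-0.2},{"dp":[0,0,0],"delta_rot":[0,0,0],"fingers":-0.2}]'
python3 -m crank '[{"dp":[-0.0136,-0.0679,0],"delta_rot":[0,0,0],"fingers":-1},{"dp":[-0.0136,-0.0679,0],"delta_rot":[0,0,0],"fingers":-1},{"dp":[-0.0136,-0.0679,0],"delta_rot":[0,0,0],"fingers":-1},{"dp":[0,0,0.03],"delta_rot":[0,0,0],"fingers":-1},{"dp":[0,0,0.03],"delta_rot":[0,0,0],"fingers":-1},{"dp":[0,0,0],"delta_rot":[0,0,0],"fingers":-1},{"dp":[0,0,0],"delta_rot":[0,0,0],"fingers":-1},{"dp":[0,0,0],"delta_rot":[0,0,0],"fingers":-1}]'
python3 - <<'E'
from h import *
p,d=manip.snapshot('side');a=p[210:330,190:310,::-1];cv2.imwrite('pics/s2.png',cv2.resize(a,None,fx=5,fy=5,interpolation=2))
E
```

```text
t: 18.33
tcp_pos: [0.5596, -0.1623, 0.285]
tool_rot: [0.979, 0.202, 0.001, 0.001]
force: [-0.1, 0.3, 0.3]
finger_gap: 0.399
gripper_force: 0.0
t: 19.0
tcp_pos: [0.5002, -0.0769, 0.2531]
tool_rot: [0.979, 0.202, -0.0, -0.0]
force: [-0.2, -0.4, -0.5]
finger_gap: -0.0
gripper_force: 0.0
```

View pics/s2.png

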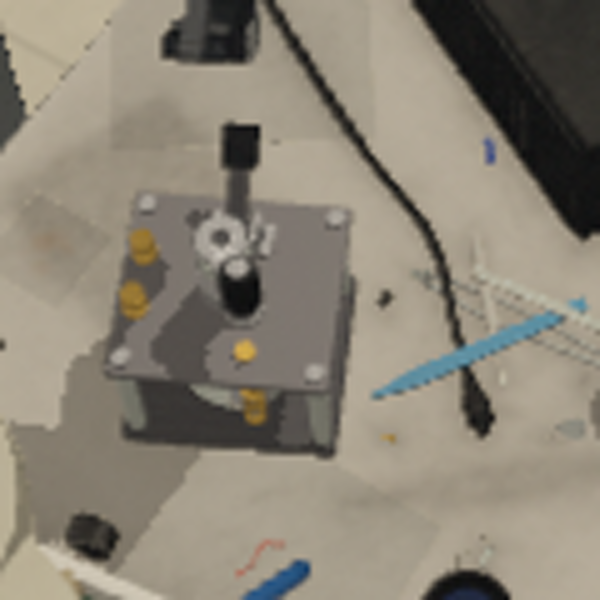

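The handle is now at (239,268), the lever is still lifted with its tab at (241,145), and the fingers hang above it at (215,40). Pressing down.

```bash
python3 -m crank '[{"dp":[0,0,0.036],"delta_rot":[0,0,0],"fingers":-1},{"dp":[0,0,0.036],"delta_rot":[0,0,0],"fingers":-1},{"dp":[0,0,0.02],"delta_rot":[0,0,0],"fingers":-1},{"dp":[0,0,0.008],"delta_rot":[0,0,0],"fingers":-1},{"dp":[0,0,0.008],"delta_rot":[0,0,0],"fingers":-1}]' | grep -E "pos|force: \["
python3 -m crank '[{"dp":[0,0,0.008],"delta_rot":[0,0,0],"fingers":-1},{"dp":[0,0,0.008],"delta_rot":[0,0,0],"fingers":-1}]'| grep -E "pos|force: \["
python3 -m crank '[{"dp":[0,0,0.008],"delta_rot":[0,0,0],"fingers":-1},{"dp":[0,0,0.008],"delta_rot":[0,0,0],"fingers":-1}]'| grep -E "pos|force: \["
python3 -m crank '[{"dp":[0,0,0.006],"delta_rot":[0,0,0],"fingers":-1},{"dp":[0,0,0.006],"delta_rot":[0,0,0],"fingers":-1}]'| grep -E "pos|force: \["
```

```text
tcp_pos: [0.5002, -0.0769, 0.199]
force: [-0.4, 0.8, 2.6]
tcp_pos: [0.4982, -0.0737, 0.192]
force: [-5.0, 17.0, 12.9]
tcp_pos: [0.4963, -0.0706, 0.1838]
force: [-3.2, 25.6, 13.5]
tcp_pos: [0.4952, -0.0688, 0.1773]
force: [-2.9, 28.4, 12.4]
```

The fingers are being pushed sideways off the tab's outer end. I'll lift off and measure where the tab is now.

```bash
python3 -m crank '[{"dp":[0,-0.01,-0.03],"delta_rot":[0,0,0],"fingers":-1},{"dp":[0,0,-0.06],"delta_rot":[0,0,0],"fingers":-1},{"dp":[0,0,-0.06],"delta_rot":[0,0,0],"fingers":-1},{"dp":[0,0,-0.04],"delta_rot":[0,0,0],"fingers":-1},{"dp":[0,0,0],"delta_rot":[0,0,0],"fingers":-1}]'
cat > tab.py <<'E'
from h import *
p,d=manip.snapshot('side');cm=manip.camera_model('side');x0,y0=222,222
m=(p[y0:252,x0:256].max(2)<50).astype(np.uint8);n,l,st,ce=cv2.connectedComponentsWithStats(m)
for i in range(1,n):
    if st[i,4]<12:continue
    v,u=np.nonzero(l==i);u=u+x0;v=v+y0
    P=np.array([ray(cm,a,b)[0]+ray(cm,a,b)[1]*d[b,a] for a,b in zip(u,v)])-[.531,-.1395,0]
    Y=P[:,:2]@[-.44,.898];X=P[:,:2]@[.898,.44]
    print(st[i],"out mm",np.percentile(Y*1e3,[5,50,95]).round(0),"x",np.percentile(X*1e3,[5,50,95]).round(0),"z",np.percentile(P[:,2]*1e3,[5,50,95]).round(0),"slope",np.polyfit(Y,P[:,2],1).round(2))
# handle top
cv2.imwrite('pics/s_now.png',cv2.resize(p[210:330,190:310,::-1],None,fx=5,fy=5,interpolation=2))
E
python3 tab.py
```

```text
t: 20.38
tcp_pos: [0.5006, -0.0727, 0.2771]
tool_rot: [0.979, 0.202, 0.005, 0.003]
force: [0.7, 0.5, -0.5]
finger_gap: -0.002
gripper_force: 0.0
[14 13  7  9 50] out mm [54. 63. 72.] x [-6.  1.  7.] z [ 98. 102. 107.] slope [0.23 0.09]
```

View pics/s_now.png

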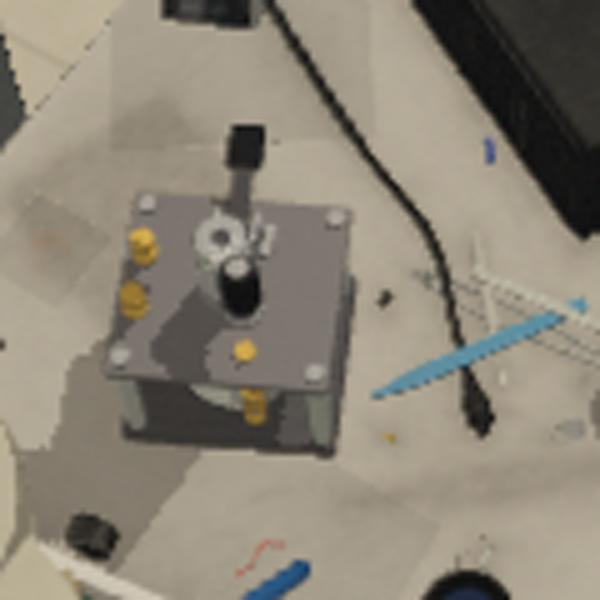

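The lever is partly down, with the tab's mid at about 64 mm out and 102 mm high (crop (246,147)). The handle hasn't moved from (239,268). I'll press again 9 mm further in, on the tab's middle.

```bash
python3 -m crank '[{"dp":[0.001,0.018,0],"delta_rot":[0,0,0],"fingers":-1},{"dp":[0,0,0.05],"delta_rot":[0,0,0],"fingers":-1},{"dp":[0,0,0.06],"delta_rot":[0,0,0],"fingers":-1},{"dp":[0,0,0.05],"delta_rot":[0,0,0],"fingers":-1},{"dp":[0,0,0.028],"delta_rot":[0,0,0],"fingers":-1},{"dp":[0,0,0],"delta_rot":[0,0,0],"fingers":-1},{"dp":[0,0,0],"delta_rot":[0,0,0],"fingers":-1}]'| grep -E "pos|force: \["
python3 -m crank '[{"dp":[0,0,0.006],"delta_rot":[0,0,0],"fingers":-1},{"dp":[0,0,0.004],"delta_rot":[0,0,0],"fingers":-1}]'| grep -E "pos|force: \["
python3 -m crank '[{"dp":[0,0,0.006],"delta_rot":[0,0,0],"fingers":-1},{"dp":[0,0,0.004],"delta_rot":[0,0,0],"fingers":-1}]'| grep -E "pos|force: \["
```

```text
tcp_pos: [0.5014, -0.0803, 0.1766]
force: [0.6, -0.2, 1.2]
tcp_pos: [0.5026, -0.0805, 0.1737]
force: [-0.4, 0.3, -0.2]
tcp_pos: [0.5024, -0.08, 0.1688]
force: [-0.0, 1.0, 2.9]
```

```bash
python3 -m crank '[{"dp":[0,0,0.004],"delta_rot":[0,0,0],"fingers":-1},{"dp":[0,0,0],"delta_rot":[0,0,0],"fingers":-1}]'| grep -E "pos|force: \["
python3 -m crank '[{"dp":[0,0,0.004],"delta_rot":[0,0,0],"fingers":-1},{"dp":[0,0,0],"delta_rot":[0,0,0],"fingers":-1}]'| grep -E "pos|force: \["
python3 -m crank '[{"dp":[0,0,0.003],"delta_rot":[0,0,0],"fingers":-1},{"dp":[0,0,0],"delta_rot":[0,0,0],"fingers":-1}]'| grep -E "pos|force: \["
```

```text
tcp_pos: [0.5022, -0.0799, 0.1664]
force: [0.8, 1.6, 1.7]
tcp_pos: [0.5022, -0.0799, 0.1644]
force: [0.4, 2.5, 4.3]
tcp_pos: [0.5023, -0.0799, 0.164]
force: [-1.8, 2.9, 13.1]
```

```bash
python3 -m crank '[{"dp":[0,0,0.003],"delta_rot":[0,0,0],"fingers":-1},{"dp":[0,0,0],"delta_rot":[0,0,0],"fingers":-1}]'| grep -E "pos|force: \["
python3 -m crank '[{"dp":[0,0,0.003],"delta_rot":[0,0,0],"fingers":-1},{"dp":[0,0,0],"delta_rot":[0,0,0],"fingers":-1}]'| grep -E "pos|force: \["
```

```text
tcp_pos: [0.5023, -0.0799, 0.1636]
force: [-4.0, 4.5, 21.7]
tcp_pos: [0.5023, -0.0799, 0.1633]
force: [-5.1, 4.6, 31.2]
```

It's on the hard stop: 31 N with the tips no longer sinking. Lifting off and checking.

```bash
python3 -m crank '[{"dp":[0,0,-0.03],"delta_rot":[0,0,0],"fingers":-1},{"dp":[0,0,-0.06],"delta_rot":[0,0,0],"fingers":-1},{"dp":[0,0,-0.06],"delta_rot":[0,0,0],"fingers":-1},{"dp":[0,0,-0.06],"delta_rot":[0,0,0],"fingers":-1},{"dp":[0,-0.05,0],"delta_rot":[0,0,0],"fingers":-1},{"dp":[0,-0.05,0],"delta_rot":[0,0,0],"fingers":-1},{"dp":[0,0,0],"delta_rot":[0,0,0],"fingers":-1},{"dp":[0,0,0],"delta_rot":[0,0,0],"fingers":-1}]'
python3 tab.py
```

```text
t: 22.85
tcp_pos: [0.4813, -0.0334, 0.2646]
tool_rot: [0.979, 0.203, -0.0, 0.0]
force: [0.9, -0.7, -0.1]
finger_gap: -0.004
gripper_force: 0.0
[14 16  7  7 39] out mm [56. 64. 73.] x [-6.  1.  7.] z [86. 90. 93.] slope [-0.2  0.1]
```

View pics/s_now.png

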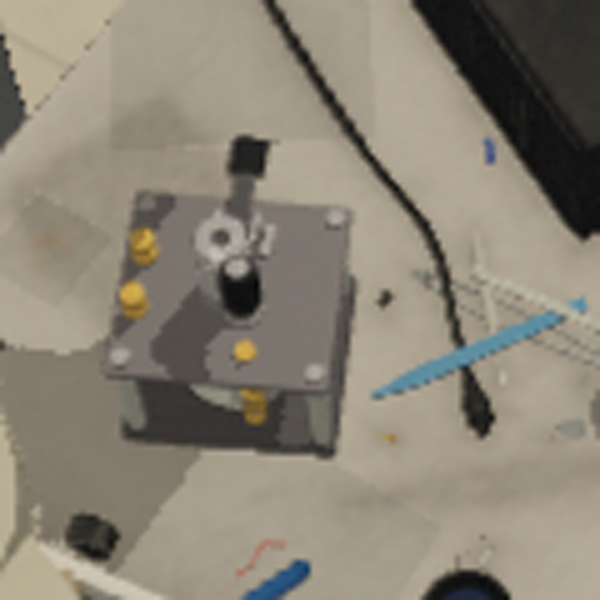

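The tab now lies level at about 90 mm (crop (248,157)), the handle is still at (239,268), and the arm is clear.

```bash
python3 -c "
from station import manip
print(manip.sign_off())"
```

```text
the job is handed in; nothing more can be done
None
```

The coil is preset and handed in: I cranked it anticlockwise to the end stop (about 11 N at the handle), then three full turns clockwise to within about 1° by my reading. The brake lever is pressed down to its hard stop (the second press, after the first slipped off the tab), and I didn't touch the pliers, loupe, reel or bottle.

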